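Gather the mill screens on the carrying rod and hang them up

ROBOT

A 6-joint arm with a two-finger parallel gripper is mounted at the origin on the work surface. World frame = base frame: x ahead of the robot, y to its left, z up, the work surface at z = 0. Lengths are in m, angles in rad, forces in N, time in s.
With the tool pointing down it reaches from about 0.425 to 0.95 m from the base axis. Payload 3.5 kg.
Tool frame: the origin (TCP) lies at the very end of the fingers, on their centre line; the grasp point (between the pads) lies 19 mm behind it; z points along the fingers, y is the line along which they close (so a half turn about z gives the same grasp; the last joint's range is limited). The gripper opens to 85 mm and grips with 20 to 120 N. Pads are 22 mm wide; open, the fingers measure 114 mm over their backs; the gripper's body (76 mm by 85 mm) begins 54 mm behind the grasp point. The pads swing forward as they close: fully open they stand 13 mm farther back than shut.
Start: joints at [-1.399, 0.286, 1.577, -0, 1.279, -0.15], TCP at [0.214, -0.64, 0.231] pointing down, gripper open.
Joint ranges: [-2.77, 2.77], [-0.9, 2.22], [0.21, 2.48], [-1.53, 4.67], [0.24, 2.81], [-2.84, 2.84]. Speed limits (rad/s): [2.79, 2.79, 3.14, 3.14, 3.14, 3.14].

INTERFACE

Orientations are given as a unit quaternion [x, y, z, w].
In Python, from plant import ctrl, optics, sign_off gives the robot as it stands.
- The arm moves only by the shell command python3 -m creep 'ROWS' [FORCE]. ROWS is JSON, a list of rows, each an object of numbers: "x", "y", "z": the shift along the tool's x, y, z in mm; "rx", "ry", "rz": the turn, a rotation vector about the tool's x, y, z in degrees; "grip": the opening, from 0 (shut) to 1 (fully open). In form: [{"x": .., "y": .., "z": .., "rx": .., "ry": .., "rz": .., "grip": ..}, ...]. A call has exactly 10 rows; each row shifts and turns the commanded pose from where the row before left it, along the tool's axes as they then stand; what a row does not reach is not made up. A row lasts 1/12 s, in which the tool goes at most 41.7 mm and 7.16 degrees, less where a joint would pass 70% of its speed; a pose out of reach is approached as far as the arm can. A call with a gripper value outside its range is refused whole. The fingers move at their own pace and stop on an object; FORCE is the grip in N (left out, the last holds). Time passes only in rows, so rows that do not move let the fingers close, or fill a call up. It gives the time, the measured TCP pose, the force, the opening and the grip force at its end, in the units of the state.
- ctrl.get_state(): the state, without advancing time (a new reading comes with each control period).
- optics.read_camera(name): name is "side" or "top" or "wrist"; returns a dict with "color" (384x512x3 uint8, blue, green, red), "K" (3x3 intrinsics, pixels), "R" (3x3) and "t" (3): a world point X has camera coordinates R X + t. Camera axes: x right, y down, z forward; pixel columns grow to the right and rows downward; lengths in m; the calibration is good to about 2 mm. A picture is of the moment at which its call begins. There is no depth.
- sign_off(): hands the job in; it is judged then, once.
The state is a dict: "time": time; "qpos": joint angles; "dq": joint speeds; "joint_efforts": joint torques, N m; "eef_pos": TCP position; "tcp_rot": TCP orientation; "contact_force": force on the tool from outside, world axes, zero at the start; "wrist_torque": the same for the moment, N m; "opening": opening from 0.0 (shut) to 1.0 (fully open); "finger_force": force on a finger pad.
Only numpy, scipy, OpenCV 4.12 (cv2) and the standard library are available. Lean on these libraries where they do the work, as an engineer would, in place of code of your own. Each camera call takes 0.05 s, during which the arm holds its last target. There are 200 camera calls.

TASK

Pick up the carrying rod by its orange handle, thread it through all three screen discs standing in the drying rack and push on gently until you feel the red spring buffer behind the last disc give a little, without ramming it. Then lift the three discs out of the rack together on the rod and lay the rod across both forks of the hanging stand so that all three discs hang between the forks, and let go. Leave the scoop, cup, jar and tilting bin as they are.

Things in the scene. Friction and masses are not known exactly. Their poses are not given: they have to be found in the camera images.
- rod: carrying rod, about 105 g: orange handle, then a straight steel shaft of 8 mm diameter, 190 mm long, its last 15 mm tapering to 3 mm. Origin on the shaft's axis where it leaves the handle; y along the shaft towards the tip, z up as it lies. Starts level on its rest, axis 37 mm above the counter. Loaded with discs, its weight acts about 80 mm ahead of the handle: grip firmly.
- rod_tip (a point): the tip of the carrying rod, on its axis, y = +190 mm of the rod
- rod_handle (a point): middle of the rod's orange handle, on the axis; the handle is 24 mm square and 70 mm long (y = -70 to 0 mm of the rod)
- rest: fixed low black rest under the rod. Origin at its foot below the rod's origin, same axes. A block 16 mm wide (narrower than the handle), 50 mm long, 25 mm high lies under the handle (y = -60 to -10 mm); a wire fork with tips 52 mm high holds the shaft at y = +120 mm; base plate 4 mm thick, 40 mm wide, y = -85 to +135 mm.
- disc0: brass-coloured, a round mill-screen disc, 60 mm diameter, 6 mm thick, about 30 g, with a plain 13 mm hole through its centre; stands on edge in the rack. Origin: centre of the disc and its hole; its y axis is the axis of the hole, its x axis level across the disc.
- disc1: aluminium, a round mill-screen disc, 60 mm diameter, 6 mm thick, about 30 g, with a plain 13 mm hole through its centre; stands on edge in the rack. Origin: centre of the disc and its hole; its y axis is the axis of the hole, its x axis level across the disc.
- disc2: blue, a round mill-screen disc, 60 mm diameter, 6 mm thick, about 30 g, with a plain 13 mm hole through its centre; stands on edge in the rack. Origin: centre of the disc and its hole; its y axis is the axis of the hole, its x axis level across the disc.
- rack: fixed grey drying rack. Origin at its foot under the middle disc, z up; y is the line of the disc holes, 80 mm above the counter. Slots 8 mm wide at y = -22, 0 and +22 mm hold the discs between wire pins (tops 88 mm high); rails 57 mm and end walls 54 mm high; base 90 mm wide, y = -55 to +155 mm. Nothing of it bars the rod on the holes' line coming from the -y end.
- buffer_line (a point): point of the rack on the holes' line, y = +67 mm. At or up to 42 mm beyond it (along +y) is the face of a red pad 28 mm across, a spring buffer. How far is set anew each time and not reported: it has to be felt. The pad gives from 2.4 N, rising 0.6 N per mm, has 8 mm of travel and is then hard. A push over 12 N counts as ramming.
- stand: fixed hanging stand: wooden base 60 x 150 mm, 10 mm thick, with two wire forks 110 mm apart along its y axis. Origin at its foot midway between the forks, z up. Each fork is a V of 6 mm wire across y, open at the top, 36 mm wide there, arm tips 115 mm high. The rod's axis lies 100 mm above the counter when it rests in them. The rod may lie either way round.
- fork_near (a point): where the rod's axis comes to rest in the fork at y = -55 mm of the stand
- fork_far (a point): where the rod's axis comes to rest in the fork at y = +55 mm of the stand
- bin: aluminium discard bin, 130 x 150 x 75 mm, hanging on pivots in a dark steel frame, swings freely about its y axis; origin midway on the pivot line, 95 mm above the counter, z up when level; bystander
- bin_frame: dark steel frame of the tilting bin, fixed, base 130 x 190 mm, 117 mm high; origin at the centre of its foot
- cup: open steel pour cup, 76 mm across, 85 mm high, origin at the centre of its underside; bystander
- jar: clear glass jar with a white lid, 72 mm across, 110 mm high, origin at the centre of its underside; bystander
- scoop: green enamel scoop, bowl 90 x 60 x 35 mm at +x, handle to x = -118 mm, highest point 42 mm; origin on the underside near the root of the handle; bystander
Not all that is in view belongs to the job. Of the things like the stand, leave any that is green or turquoise; of the rest the smaller one is meant.

How it is judged:
By the outcome, as a careful person would: the job done as asked, in the order asked, and still so for the second after the job is handed in, with the robot touching nothing.
It also fails if it takes over 62 s, if anything falls off the work surface, if the arm or the gripper's body presses on something with over 40 N, if the wrist force passes 120 N, or if a joint passes its speed limit or range.

## Working session

There is one attempt and no reset: what is moved stays moved. The work goes in short steps, Python scripts to look and compute and a shell command to move; the robot and the scene stay as the last step left them, time stands still between calls to the robot, and variables do not carry over. Pictures are saved under pics/ and viewed, at most 10 in all, crops included, and the job is handed in when it is done.

```bash
mkdir -p pics; ls; python3 - <<'E'
from plant import ctrl, optics
import cv2,numpy as np
s=ctrl.get_state(); print({k:np.round(v,3).tolist() for k,v in s.items()})
for n in ['side','top']:
    c=optics.read_camera(n); cv2.imwrite(f'pics/{n}0.png',cv2.resize(c['color'],(800,600)) if 0 else c['color']); print(n,np.round(c['K'],1).tolist(),np.round(c['R'],3).tolist(),np.round(c['t'],3).tolist())
E
```

```text
pics
{'time': 0.0, 'qpos': [-1.399, 0.287, 1.578, 0.0, 1.279, -0.15], 'dq': [0.001, -0.001, 0.001, 0.001, 0.001, 0.002], 'joint_efforts': [-0.0, -40.598, -29.263, -0.0, 0.006, -0.0], 'eef_pos': [0.213, -0.64, 0.23], 'tcp_rot': [0.987, 0.16, -0.0, -0.001], 'contact_force': [0.142, -0.786, 0.836], 'wrist_torque': [0.045, -0.022, -0.058], 'finger_force': 0.0, 'opening': 1.004}
side [[378.7, 0.0, 255.4], [0.0, 378.7, 192.3], [0.0, 0.0, 1.0]] [[-0.952, -0.305, 0.01], [-0.165, 0.487, -0.858], [0.257, -0.818, -0.514]] [0.511, 0.164, 0.95]
top [[496.4, 0.0, 255.5], [0.0, 496.4, 195.7], [0.0, 0.0, 1.0]] [[-0.028, -1.0, -0.004], [-0.997, 0.028, -0.066], [0.066, 0.002, -0.998]] [0.06, 0.53, 1.768]
```

View pics/top0.png

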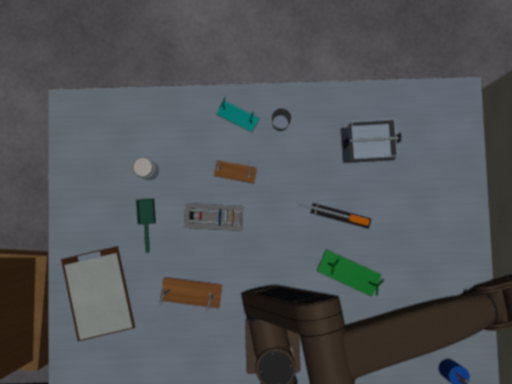

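View pics/side0.png

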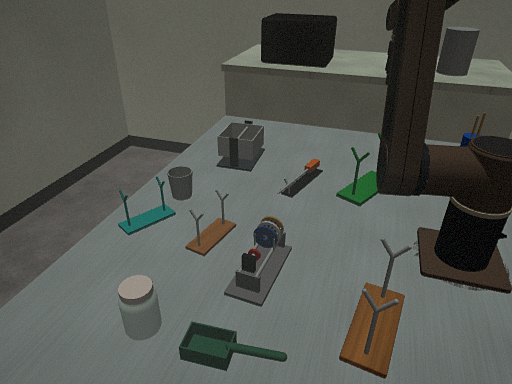

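Top view: the orange rod handle is at (357,220) with its tip near (303,206). The rack is at (213,217), with discs at u≈220–235 and the red pad near (198,216).

Things like the stand: turquoise (238,116), small wooden (235,172), big wooden (191,292) and green (349,272). The coloured ones are excluded and the smaller wooden one is meant, so I choose (235,172). Next I measure, with a close crop to check.

```bash
cat > h.py <<'E'
import numpy as np,cv2
from plant import ctrl,optics
from scipy.spatial.transform import Rotation as Ro
def ray(c,uv):
    R,t=np.array(c['R']),np.array(c['t']); o=-R.T@t
    d=R.T@np.linalg.solve(c['K'],[uv[0],uv[1],1.]); return o,d/np.linalg.norm(d)
def onz(c,uv,z):
    o,d=ray(c,uv); return o+d*(z-o[2])/d[2]
def tri(c1,p1,c2,p2):
    A=[];b=[]
    for c,p in((c1,p1),(c2,p2)):
        o,d=ray(c,p);M=np.eye(3)-np.outer(d,d);A.append(M);b.append(M@o)
    return np.linalg.lstsq(np.vstack(A),np.hstack(b),rcond=None)[0]
def proj(c,X):
    p=np.array(c['K'])@(np.array(c['R'])@np.asarray(X)+c['t']); return p[:2]/p[2]
def mask(c,lo,hi,box=None):
    m=cv2.inRange(cv2.cvtColor(c['color'],cv2.COLOR_BGR2HSV),np.array(lo),np.array(hi))
    if box: k=np.zeros_like(m);u0,v0,u1,v1=box;k[v0:v1,u0:u1]=255;m&=k
    return m
def rect(m):
    cs,_=cv2.findContours(m,cv2.RETR_EXTERNAL,cv2.CHAIN_APPROX_NONE)
    return cv2.minAreaRect(max(cs,key=cv2.contourArea))
def cen(m):
    v,u=np.nonzero(m); return np.array([u.mean(),v.mean()]),len(u)
E
python3 - <<'E'
from h import *
c=optics.read_camera('top')
for n,lo,hi,box,z in [('handle',(5,150,90),(20,255,255),(330,200,380,235),.049),('stand',(5,80,50),(20,255,255),(205,150,265,190),.01),('bigstand',(5,80,50),(20,255,255),(150,270,230,315),.01),('red',(0,100,50),(4,255,255),(180,200,245,235),.08),('blue',(100,80,40),(130,255,255),(180,200,245,235),.09),('brass',(12,80,50),(28,255,255),(180,200,245,235),.09)]:
    m=mask(c,lo,hi,box)
    if m.any():
        r=rect(m);P=[onz(c,p,z)[:2] for p in cv2.boxPoints(r)];print(n,np.round(cen(m)[0],1),cen(m)[1],np.round(onz(c,cen(m)[0],z),3),np.round(P,3).tolist())
s=ctrl.get_state();print(Ro.from_quat(s['tcp_rot']).as_matrix().round(3).tolist())
w=optics.read_camera('wrist');o,d=ray(w,(256,192));print(w['K'][0][0],o,d,np.array(w['R']).round(3).tolist())
im=c['color'][140:250,170:390];im=cv2.resize(im,(800,400),interpolation=cv2.INTER_CUBIC)
cv2.imwrite('pics/crop1.png',im)
E
```

```text
handle [359.  219.5] 143 [ 0.435 -0.316  0.049] [[0.433, -0.279], [0.457, -0.286], [0.437, -0.354], [0.413, -0.346]]
stand [235.3 171.6] 583 [0.621 0.116 0.01 ] [[0.61, 0.194], [0.665, 0.183], [0.634, 0.04], [0.579, 0.052]]
bigstand [191.1 291.9] 1280 [0.194 0.284 0.01 ] [[0.169, 0.395], [0.25, 0.383], [0.218, 0.176], [0.137, 0.189]]
red [199.9 215.2] 16 [0.465 0.24  0.08 ] [[0.472, 0.243], [0.472, 0.236], [0.455, 0.236], [0.455, 0.243]]
blue [219.  216.3] 31 [0.459 0.173 0.09 ] [[0.481, 0.176], [0.48, 0.169], [0.436, 0.17], [0.436, 0.177]]
brass [231.9 217. ] 30 [0.455 0.129 0.09 ] [[0.435, 0.132], [0.479, 0.131], [0.479, 0.124], [0.434, 0.125]]
[[0.949, 0.316, -0.0], [0.316, -0.949, 0.002], [0.0, -0.002, -1.0]]
299.67990683983567 [ 0.27577066 -0.61950484  0.37306561] [-0.26152919 -0.08434144 -0.96150351] [[0.317, -0.949, -0.002], [-0.916, -0.306, 0.259], [-0.247, -0.08, -0.966]]
```

View pics/crop1.png

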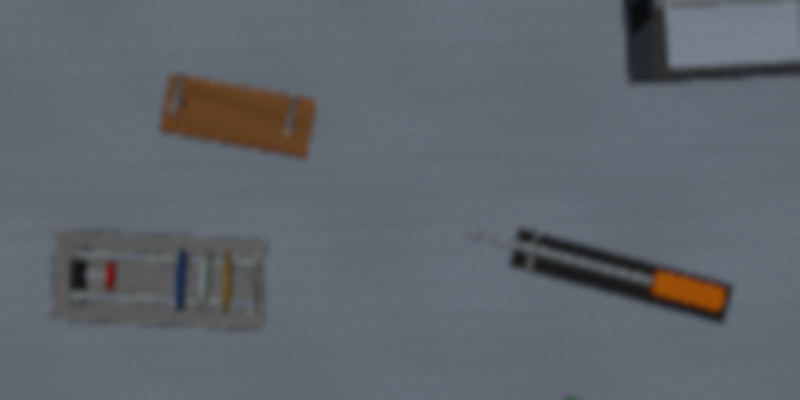

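The crop confirms the choice: the small wooden stand (measured 56×147 mm) is at crop (238,115) and its forks sit at the ends. The rod points toward the rack, and the rack's -y (brass) end faces the rod. Now I move above the handle.

```bash
python3 -m creep '[{"x":31.3,"y":-23.7,"grip":1},{"x":31.3,"y":-23.7},{"x":31.3,"y":-23.7},{"x":31.3,"y":-23.7},{"x":31.3,"y":-23.7},{"x":31.3,"y":-23.7},{"x":31.3,"y":-23.7},{"x":31.3,"y":-23.7},{"x":31.3,"y":-23.7},{"x":31.3,"y":-23.7}]'
python3 -m creep '[{"rz":-6.9},{"rz":-6.9},{"rz":-6.9},{"rz":-6.9},{"rz":-6.9},{"rz":-6.9},{"rz":-6.9},{"rz":-6.9},{},{}]'
python3 - <<'E'
from h import *
c=optics.read_camera('wrist');cv2.imwrite('pics/w1.png',c['color'])
s=ctrl.get_state();print(s['time'],s['eef_pos'],Ro.from_quat(s['tcp_rot']).as_matrix().round(3).tolist(),s['qpos'])
m=mask(c,(5,150,60),(20,255,255));r=rect(m);print(r)
P=np.array([onz(c,p,.049)[:2] for p in cv2.boxPoints(r)]);print(P.round(4).tolist(),P.mean(0))
E
```

```text
0.25 [ 0.21344357 -0.64004636  0.23064973] [[0.949, 0.316, -0.0], [0.316, -0.949, 0.001], [0.0, -0.001, -1.0]] [-1.39901467e+00  2.86773011e-01  1.57736325e+00 -2.60593286e-05
  1.27859135e+00 -1.49993099e-01]$[0]: bad value
$[0]: bad value
Traceback (most recent call last):
  File "h.py", line 22, in rect
    return cv2.minAreaRect(max(cs,key=cv2.contourArea))
                           ~~~^^^^^^^^^^^^^^^^^^^^^^^^
ValueError: max() iterable argument is empty
```

View pics/w1.png

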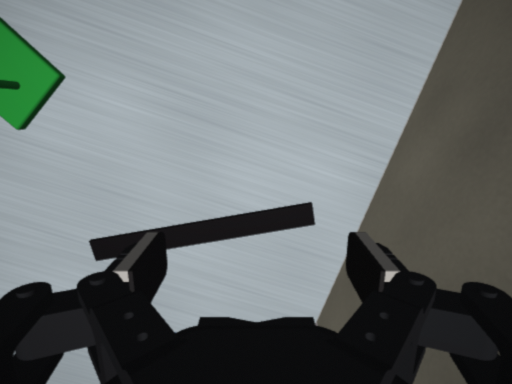

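The moves were refused, probably because a row needs every key. The wrist view shows only the fingers, a black bar near (200,230) and a corner of the green stand. I'll write full rows.

```bash
python3 -m creep '[{"x":31.3,"y":-23.7,"z":0,"rx":0,"ry":0,"rz":0,"grip":1},{"x":31.3,"y":-23.7,"z":0,"rx":0,"ry":0,"rz":0,"grip":1},{"x":31.3,"y":-23.7,"z":0,"rx":0,"ry":0,"rz":0,"grip":1},{"x":31.3,"y":-23.7,"z":0,"rx":0,"ry":0,"rz":0,"grip":1},{"x":31.3,"y":-23.7,"z":0,"rx":0,"ry":0,"rz":0,"grip":1},{"x":31.3,"y":-23.7,"z":0,"rx":0,"ry":0,"rz":0,"grip":1},{"x":31.3,"y":-23.7,"z":0,"rx":0,"ry":0,"rz":0,"grip":1},{"x":31.3,"y":-23.7,"z":0,"rx":0,"ry":0,"rz":0,"grip":1},{"x":31.3,"y":-23.7,"z":0,"rx":0,"ry":0,"rz":0,"grip":1},{"x":31.3,"y":-23.7,"z":0,"rx":0,"ry":0,"rz":0,"grip":1}]' &&
python3 -m creep '[{"x":0,"y":0,"z":0,"rx":0,"ry":0,"rz":-6.9,"grip":1},{"x":0,"y":0,"z":0,"rx":0,"ry":0,"rz":-6.9,"grip":1},{"x":0,"y":0,"z":0,"rx":0,"ry":0,"rz":-6.9,"grip":1},{"x":0,"y":0,"z":0,"rx":0,"ry":0,"rz":-6.9,"grip":1},{"x":0,"y":0,"z":0,"rx":0,"ry":0,"rz":-6.9,"grip":1},{"x":0,"y":0,"z":0,"rx":0,"ry":0,"rz":-6.9,"grip":1},{"x":0,"y":0,"z":0,"rx":0,"ry":0,"rz":-6.9,"grip":1},{"x":0,"y":0,"z":0,"rx":0,"ry":0,"rz":-6.9,"grip":1},{"x":0,"y":0,"z":0,"rx":0,"ry":0,"rz":0,"grip":1},{"x":0,"y":0,"z":0,"rx":0,"ry":0,"rz":0,"grip":1}]'
python3 - <<'E'
from h import *
c=optics.read_camera('wrist');cv2.imwrite('pics/w2.png',c['color'])
s=ctrl.get_state();print(s['time'],s['eef_pos'],Ro.from_quat(s['tcp_rot']).as_matrix().round(3).tolist(),s['qpos'])
m=mask(c,(5,150,60),(20,255,255));r=rect(m);print(r)
P=np.array([onz(c,p,.049)[:2] for p in cv2.boxPoints(r)]);print(P.round(4).tolist(),P.mean(0))
E
```

```text
time: 1.08
eef_pos: [0.4362, -0.3147, 0.2315]
tcp_rot: [0.987, 0.16, 0.0, 0.0]
contact_force: [1.1, -0.6, -0.1]
opening: 0.996
finger_force: 0.0
time: 1.92
eef_pos: [0.4354, -0.3164, 0.2313]
tcp_rot: [0.801, 0.598, -0.0, -0.0]
contact_force: [0.4, -0.3, 0.3]
opening: 1.0
finger_force: 0.0
1.9667 [ 0.43543374 -0.31644135  0.23128544] [[0.284, 0.959, -0.0], [0.959, -0.284, 0.0], [0.0, -0.0, -1.0]] [-8.17017455e-01 -1.59592768e-02  1.91237563e+00  2.56300728e-05
  1.24528401e+00 -5.28544642e-01]
((256.0, 168.5), (63.0, 22.0), 90.0)
[[0.4336, -0.2803], [0.4563, -0.287], [0.4368, -0.3552], [0.4128, -0.3481]] [ 0.43486805 -0.31762584]
```

View pics/w2.png

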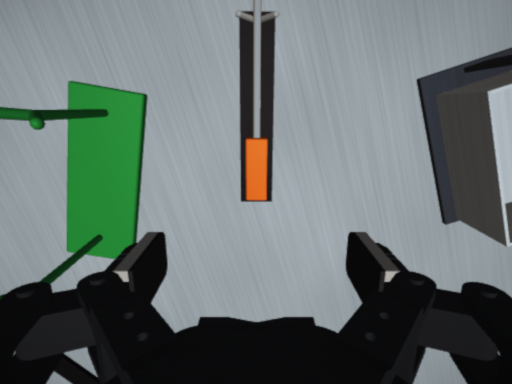

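The handle is at (256,168), centred and parallel to the tool. Its measured size of 71×24 mm matches. Now I descend and grip.

```bash
python3 -m creep '[{"x":1,"y":0,"z":35,"rx":0,"ry":0,"rz":0,"grip":1},{"x":1,"y":0,"z":35,"rx":0,"ry":0,"rz":0,"grip":1},{"x":1,"y":0,"z":35,"rx":0,"ry":0,"rz":0,"grip":1},{"x":1,"y":0,"z":35,"rx":0,"ry":0,"rz":0,"grip":1},{"x":0,"y":0,"z":35,"rx":0,"ry":0,"rz":0,"grip":1},{"x":0,"y":0,"z":20,"rx":0,"ry":0,"rz":0,"grip":1},{"x":0,"y":0,"z":10,"rx":0,"ry":0,"rz":0,"grip":1},{"x":0,"y":0,"z":6,"rx":0,"ry":0,"rz":0,"grip":1},{"x":0,"y":0,"z":4,"rx":0,"ry":0,"rz":0,"grip":1},{"x":0,"y":0,"z":0,"rx":0,"ry":0,"rz":0,"grip":1}]' 110 &&
python3 -m creep '[{"x":0,"y":0,"z":0,"rx":0,"ry":0,"rz":0,"grip":0},{"x":0,"y":0,"z":0,"rx":0,"ry":0,"rz":0,"grip":0},{"x":0,"y":0,"z":0,"rx":0,"ry":0,"rz":0,"grip":0},{"x":0,"y":0,"z":0,"rx":0,"ry":0,"rz":0,"grip":0},{"x":0,"y":0,"z":0,"rx":0,"ry":0,"rz":0,"grip":0},{"x":0,"y":0,"z":0,"rx":0,"ry":0,"rz":0,"grip":0},{"x":0,"y":0,"z":0,"rx":0,"ry":0,"rz":0,"grip":0},{"x":0,"y":0,"z":0,"rx":0,"ry":0,"rz":0,"grip":0},{"x":0,"y":0,"z":0,"rx":0,"ry":0,"rz":0,"grip":0},{"x":0,"y":0,"z":0,"rx":0,"ry":0,"rz":0,"grip":0}]' 110
python3 - <<'E'
from h import *
s=ctrl.get_state();print(s['time'],s['eef_pos'],s['contact_force'],s['wrist_torque'],s['opening'],s['finger_force'])
c=optics.read_camera('wrist');cv2.imwrite('pics/w3.png',c['color'])
E
```

```text
time: 2.8
eef_pos: [0.4372, -0.3133, 0.017]
tcp_rot: [0.801, 0.599, 0.0, 0.001]
contact_force: [-0.3, 0.6, 0.3]
opening: 0.998
finger_force: 0.0
time: 3.63
eef_pos: [0.4371, -0.3132, 0.0171]
tcp_rot: [0.801, 0.599, 0.0, 0.001]
contact_force: [-0.6, -0.2, 5.3]
opening: 0.266
finger_force: 108.0
3.6333 [ 0.43711653 -0.313188    0.01713565] [-0.5520631  -0.17259823  5.30688057] [ 0.13065251  0.01752834 -0.04114036] 0.2657143000277966 107.96086192131042
```

```bash
python3 -m creep '[{"x":0,"y":0,"z":-5,"rx":0,"ry":0,"rz":0,"grip":0},{"x":0,"y":0,"z":-15,"rx":0,"ry":0,"rz":0,"grip":0},{"x":0,"y":0,"z":-25,"rx":0,"ry":0,"rz":0,"grip":0},{"x":0,"y":0,"z":-30,"rx":0,"ry":0,"rz":0,"grip":0},{"x":0,"y":0,"z":-30,"rx":0,"ry":0,"rz":0,"grip":0},{"x":0,"y":0,"z":-30,"rx":0,"ry":0,"rz":0,"grip":0},{"x":0,"y":0,"z":-30,"rx":0,"ry":0,"rz":0,"grip":0},{"x":0,"y":0,"z":-25,"rx":0,"ry":0,"rz":0,"grip":0},{"x":0,"y":0,"z":-10,"rx":0,"ry":0,"rz":0,"grip":0},{"x":0,"y":0,"z":0,"rx":0,"ry":0,"rz":0,"grip":0}]' &&
python3 -m creep '[{"x":15,"y":3,"z":0,"rx":0,"ry":0,"rz":0,"grip":0},{"x":30,"y":3,"z":0,"rx":0,"ry":0,"rz":0,"grip":0},{"x":40,"y":3,"z":0,"rx":0,"ry":0,"rz":0,"grip":0},{"x":40,"y":3,"z":0,"rx":0,"ry":0,"rz":0,"grip":0},{"x":40,"y":3,"z":0,"rx":0,"ry":0,"rz":0,"grip":0},{"x":40,"y":3,"z":0,"rx":0,"ry":0,"rz":0,"grip":0},{"x":40,"y":3,"z":0,"rx":0,"ry":0,"rz":0,"grip":0},{"x":40,"y":3,"z":0,"rx":0,"ry":0,"rz":0,"grip":0},{"x":40,"y":3,"z":0,"rx":0,"ry":0,"rz":0,"grip":0},{"x":40,"y":3,"z":0,"rx":0,"ry":0,"rz":0,"grip":0}]' &&
python3 -m creep '[{"x":35,"y":0,"z":0,"rx":0,"ry":0,"rz":0,"grip":0},{"x":25,"y":0,"z":0,"rx":0,"ry":0,"rz":0,"grip":0},{"x":10,"y":0,"z":0,"rx":0,"ry":0,"rz":-3,"grip":0},{"x":0,"y":0,"z":0,"rx":0,"ry":0,"rz":-4,"grip":0},{"x":0,"y":0,"z":0,"rx":0,"ry":0,"rz":-4,"grip":0},{"x":0,"y":0,"z":0,"rx":0,"ry":0,"rz":-1,"grip":0},{"x":0,"y":0,"z":0,"rx":0,"ry":0,"rz":0,"grip":0},{"x":0,"y":0,"z":0,"rx":0,"ry":0,"rz":0,"grip":0},{"x":0,"y":0,"z":0,"rx":0,"ry":0,"rz":0,"grip":0},{"x":0,"y":0,"z":0,"rx":0,"ry":0,"rz":0,"grip":0}]'
python3 - <<'E'
from h import *
c=optics.read_camera('wrist');cv2.imwrite('pics/w4.png',c['color']);np.savez('w4.npz',**c)
s=ctrl.get_state();print(s['eef_pos'],Ro.from_quat(s['tcp_rot']).as_matrix().round(4).tolist(),s['contact_force'],s['wrist_torque'])
E
```

```text
time: 4.52
eef_pos: [0.4375, -0.3136, 0.219]
tcp_rot: [0.8, 0.599, 0.0, 0.003]
contact_force: [0.8, -0.5, -0.5]
opening: 0.26
finger_force: 107.7
time: 5.35
eef_pos: [0.5669, 0.0313, 0.2128]
tcp_rot: [0.8, 0.599, -0.002, -0.002]
contact_force: [0.6, -0.0, -1.0]
opening: 0.266
finger_force: 107.7
time: 6.18
eef_pos: [0.5878, 0.096, 0.2159]
tcp_rot: [0.734, 0.679, -0.0, -0.0]
contact_force: [-0.4, -0.5, -0.8]
opening: 0.266
finger_force: 107.8
[0.58784141 0.09604349 0.21611927] [[0.0769, 0.997, -0.0003], [0.997, -0.0769, 0.0], [-0.0, -0.0003, -1.0]] [-0.21323882  0.18388995 -0.95393436] [-0.10150027 -0.02126823 -0.00679564]
```

View pics/w4.png

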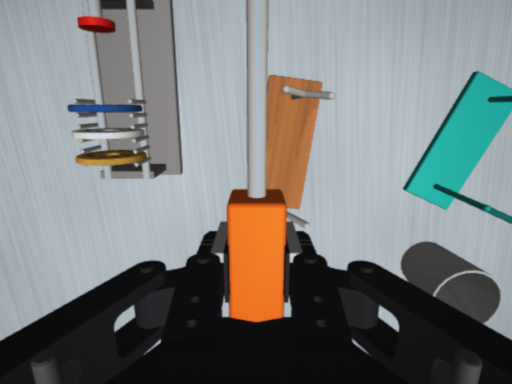

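Wrist view, with the rod held along the image centre: brass disc (110,157), aluminium disc (109,132), blue disc (105,107), red pad (97,23). The wooden stand is at (295,140). Next I compute the hole line by tangent planes and the shaft direction in hand.

```bash
cat > m1.py <<'E'
from h import *
c=dict(np.load('w4.npz'));
hd=np.deg2rad(85.3)
B=(50,0,160,170)
def tang(c,m,hd,z):
    a=np.array([np.cos(hd),np.sin(hd),0]);l=np.array([np.sin(hd),-np.cos(hd),0])
    v,u=np.nonzero(m);o,_=ray(c,(0,0))
    D=np.c_[u,v,np.ones(len(u))]@np.linalg.inv(c['K']).T@np.array(c['R'])
    th=np.arctan2(D@l,-D[:,2]);t=(th.min()+th.max())/2
    dist=o[2]-z;y=dist/np.cos(t)*0+dist*np.tan(t)
    lat=o@l+y
    r=np.hypot(dist,y)*np.sin((th.max()-th.min())/2)
    k=D.mean(0);P=o+k*(z-o[2])/k[2]
    return (l*lat+a*(P@a)),r
for it in range(3):
    Q=[]
    for n,lo,hi,box,z in [('brass',(12,120,60),(28,255,255),B,.08),('blue',(100,120,40),(130,255,255),B,.08),('red',(0,150,50),(4,255,255),B,.08),('alu',(0,0,175),(180,60,255),(68,124,148,141),.08)]:
        m=mask(c,lo,hi,box);m=cv2.morphologyEx(m,cv2.MORPH_OPEN,np.ones((2,2)))
        P,r=tang(c,m,hd,z);Q.append(P)
        if it==2:print(n,cen(m),P.round(4),'r',r.round(4))
    q=np.array(Q)[:,:2];d=q[2]-q[0];hd=np.arctan2(d[1],d[0])
    f=np.polyfit(q[:3,1],q[:3,0],1);print('hd',np.rad2deg(hd),'fit x=%.4f+%.4f*y'%(f[1],f[0]),90-np.degrees(np.arctan(f[0])))
# rod in hand
g=cv2.cvtColor(c['color'],cv2.COLOR_BGR2GRAY)
m=mask(c,(5,150,60),(20,255,255),(200,185,310,320));print('handle top edges',rect(m))
for v in (5,60,120,180):
    row=np.abs(np.gradient(g[v].astype(float)))[235:280];i=np.argsort(row)[-4:]+235
    print(v,sorted(i),g[v,242:272].tolist())
print(proj(c,[0.5878,.096,.236]), c['K'][0,2])
E
python3 m1.py
```

```text
hd 85.14379447858833 fit x=0.4441+0.0855*y 85.11142917743635
hd 85.14198774444137 fit x=0.4441+0.0856*y 85.1096393800646
brass (array([111.58765778, 159.14586255]), 713) [0.4549 0.1242 0.    ] r 0.0293
blue (array([104.19537815, 108.94327731]), 476) [0.4583 0.1697 0.    ] r 0.0291
red (array([96.98253275, 24.9650655 ]), 458) [0.4646 0.2379 0.    ] r 0.0134
alu (array([ 94.1108742 , 135.34328358]), 469) [0.4478 0.1469 0.    ] r 0.0253
hd 85.1419667599079 fit x=0.4441+0.0856*y 85.109618582395
handle top edges ((264.5, 252.0), (134.0, 75.0), 90.0)
5 [np.int64(245), np.int64(246), np.int64(268), np.int64(269)] [178, 177, 175, 163, 128, 109, 127, 141, 151, 160, 164, 168, 171, 172, 173, 174, 173, 173, 172, 171, 170, 170, 167, 160, 145, 131, 142, 170, 174, 175]
60 [np.int64(246), np.int64(248), np.int64(267), np.int64(268)] [179, 182, 184, 184, 156, 111, 127, 146, 158, 166, 171, 176, 179, 180, 180, 182, 180, 180, 179, 178, 177, 176, 171, 161, 143, 152, 182, 186, 185, 183]
120 [np.int64(246), np.int64(247), np.int64(265), np.int64(266)] [185, 183, 182, 179, 162, 128, 127, 147, 160, 169, 175, 179, 182, 184, 184, 185, 184, 184, 183, 181, 181, 179, 170, 152, 129, 113, 115, 118, 121, 123]
180 [np.int64(246), np.int64(247), np.int64(264), np.int64(265)] [185, 183, 181, 181, 175, 143, 125, 143, 158, 168, 176, 180, 182, 185, 185, 185, 185, 185, 183, 182, 181, 175, 161, 138, 123, 124, 121, 119, 122, 125]
[255.6631297  256.49149863] 256.1256174650944
```

```bash
python3 -m creep '[{"x":-15,"y":-8,"z":0,"rx":0,"ry":0,"rz":0,"grip":0},{"x":-30,"y":-16,"z":0,"rx":0,"ry":0,"rz":0,"grip":0},{"x":-30,"y":-16,"z":0,"rx":0,"ry":0,"rz":0,"grip":0},{"x":-30,"y":-16,"z":0,"rx":0,"ry":0,"rz":0,"grip":0},{"x":-30,"y":-16,"z":0,"rx":0,"ry":0,"rz":0,"grip":0},{"x":-30,"y":-16,"z":0,"rx":0,"ry":0,"rz":0,"grip":0},{"x":-30,"y":-16,"z":0,"rx":0,"ry":0,"rz":0,"grip":0},{"x":-30,"y":-16,"z":0,"rx":0,"ry":0,"rz":0,"grip":0},{"x":-16,"y":-10,"z":0,"rx":0,"ry":0,"rz":0,"grip":0},{"x":-10,"y":-7,"z":0,"rx":0,"ry":0,"rz":0,"grip":0}]' &&
python3 -m creep '[{"x":0,"y":0,"z":10,"rx":0,"ry":0,"rz":0,"grip":0},{"x":0,"y":0,"z":20,"rx":0,"ry":0,"rz":0,"grip":0},{"x":0,"y":0,"z":25,"rx":0,"ry":0,"rz":0,"grip":0},{"x":0,"y":0,"z":25,"rx":0,"ry":0,"rz":0,"grip":0},{"x":0,"y":0,"z":25,"rx":0,"ry":0,"rz":0,"grip":0},{"x":0,"y":0,"z":25,"rx":0,"ry":0,"rz":0,"grip":0},{"x":0,"y":0,"z":15,"rx":0,"ry":0,"rz":0,"grip":0},{"x":0,"y":0,"z":10,"rx":0,"ry":0,"rz":0,"grip":0},{"x":0,"y":0,"z":0,"rx":0,"ry":0,"rz":0,"grip":0},{"x":0,"y":0,"z":0,"rx":0,"ry":0,"rz":0,"grip":0}]'
python3 - <<'E'
from h import *
s=ctrl.get_state();print(s['eef_pos'],Ro.from_quat(s['tcp_rot']).as_matrix().round(4).tolist(),s['contact_force'],s['wrist_torque'])
a=optics.read_camera('side');b=optics.read_camera('top');np.savez('s5.npz',**a);np.savez('t5.npz',**b)
p=np.array(s['eef_pos']);R=Ro.from_quat(s['tcp_rot']).as_matrix()
tip=p+R@[.22,0,-.02];org=p+R@[.03,0,-.02]
print('tip',tip)
for c in(a,b):print(proj(c,tip),proj(c,org),proj(c,[.4441+.0856*.126,.126,.08]),proj(c,[.4441+.0856*.236,.236,.08]))
x=cv2.resize(a['color'][150:310,200:340],(700,800)[:1]+(800,),interpolation=cv2.INTER_CUBIC) if 0 else cv2.resize(a['color'][190:300,210:330],(650,596),interpolation=cv2.INTER_CUBIC)
cv2.imwrite('pics/s5.png',x)
E
```

```text
time: 7.07
eef_pos: [0.4311, -0.1455, 0.2167]
tcp_rot: [0.735, 0.679, -0.0, 0.001]
contact_force: [0.9, -0.8, -0.7]
opening: 0.265
finger_force: 107.9
time: 7.9
eef_pos: [0.4324, -0.1432, 0.0612]
tcp_rot: [0.733, 0.68, 0.0, -0.0]
contact_force: [-0.5, -0.6, -1.0]
opening: 0.262
finger_force: 107.9
[ 0.43243953 -0.14324706  0.06118977] [[0.0758, 0.9971, -0.0003], [0.9971, -0.0758, 0.0004], [0.0004, -0.0004, -1.0]] [-0.47855214 -0.60545107 -0.95047384] [-0.03955055 -0.00485371  0.01209224]
tip [0.44912427 0.0761116  0.08127457]
[279.48073583 214.92824401] [300.5634217 181.3071629] [271.98096002 225.89813471] [254.42167373 252.98779174]
[247.18426004 218.39698671] [302.09936868 221.03848331] [232.74174442 217.14136886] [200.92871842 215.30787279]
```

View pics/s5.png

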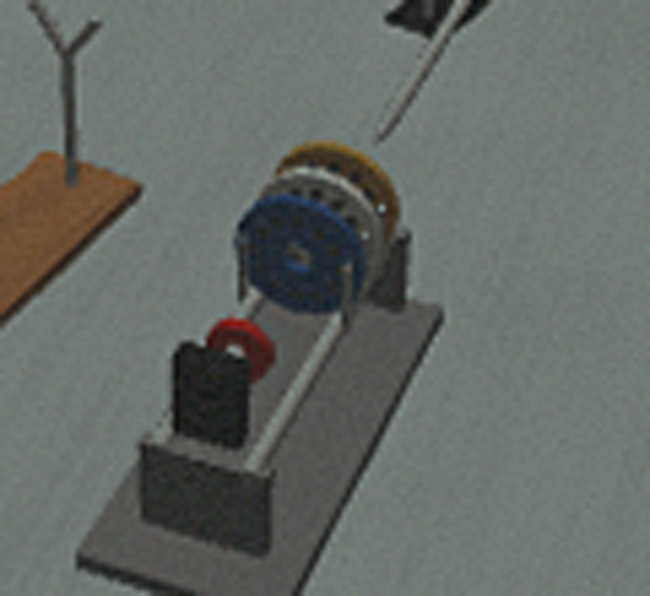

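Side crop: the tip is at crop (380,138), and the blue disc's hole at (298,257) lies nearly on its line. Both the prediction and the view say the tip is about 1.5 mm towards -x, so I turn 0.4° and insert slowly.

```bash
python3 -m creep '[{"x":0,"y":0,"z":0,"rx":0,"ry":0,"rz":0.4,"grip":0},{"x":4,"y":0,"z":0.5,"rx":0,"ry":0,"rz":0,"grip":0},{"x":6,"y":0,"z":0,"rx":0,"ry":0,"rz":0,"grip":0},{"x":6,"y":0,"z":0,"rx":0,"ry":0,"rz":0,"grip":0},{"x":6,"y":0,"z":0,"rx":0,"ry":0,"rz":0,"grip":0},{"x":6,"y":0,"z":0,"rx":0,"ry":0,"rz":0,"grip":0},{"x":6,"y":0,"z":0,"rx":0,"ry":0,"rz":0,"grip":0},{"x":5,"y":0,"z":0,"rx":0,"ry":0,"rz":0,"grip":0},{"x":5,"y":0,"z":0,"rx":0,"ry":0,"rz":0,"grip":0},{"x":4,"y":0,"z":0,"rx":0,"ry":0,"rz":0,"grip":0}]' &&
python3 -m creep '[{"x":3,"y":0,"z":0,"rx":0,"ry":0,"rz":0,"grip":0},{"x":3,"y":0,"z":0,"rx":0,"ry":0,"rz":0,"grip":0},{"x":3,"y":0,"z":0,"rx":0,"ry":0,"rz":0,"grip":0},{"x":3,"y":0,"z":0,"rx":0,"ry":0,"rz":0,"grip":0},{"x":0,"y":0,"z":0,"rx":0,"ry":0,"rz":0,"grip":0},{"x":0,"y":0,"z":0,"rx":0,"ry":0,"rz":0,"grip":0},{"x":0,"y":0,"z":0,"rx":0,"ry":0,"rz":0,"grip":0},{"x":0,"y":0,"z":0,"rx":0,"ry":0,"rz":0,"grip":0},{"x":0,"y":0,"z":0,"rx":0,"ry":0,"rz":0,"grip":0},{"x":0,"y":0,"z":0,"rx":0,"ry":0,"rz":0,"grip":0}]'
python3 - <<'E'
from h import *
s=ctrl.get_state();print(s['eef_pos'],s['contact_force'],s['wrist_torque'])
p=np.array(s['eef_pos']);R=Ro.from_quat(s['tcp_rot']).as_matrix();tip=p+R@[.22,0,-.02];print(tip,R[:,0],'line x at tip',.4441+.0856*tip[1])
E
```

```text
time: 8.83
eef_pos: [0.4362, -0.0951, 0.0608]
tcp_rot: [0.736, 0.677, -0.0, -0.0]
contact_force: [0.2, -0.3, -1.6]
opening: 0.269
finger_force: 107.9
time: 9.67
eef_pos: [0.4373, -0.0839, 0.0608]
tcp_rot: [0.736, 0.677, 0.0, 0.0]
contact_force: [-0.0, -0.1, -0.4]
opening: 0.263
finger_force: 107.9
[ 0.43725347 -0.08391269  0.06083995] [-0.03507381 -0.09560163 -0.44522164] [-0.02176373  0.03931668 -0.0343597 ]
[0.45556887 0.13532388 0.08083675] [ 8.32577894e-02  9.96528043e-01 -1.45625887e-05] line x at tip 0.4556837243988002
```

```bash
python3 -m creep '[{"x":3,"y":0,"z":0,"rx":0,"ry":0,"rz":0,"grip":0},{"x":5,"y":0,"z":0,"rx":0,"ry":0,"rz":0,"grip":0},{"x":5,"y":0,"z":0,"rx":0,"ry":0,"rz":0,"grip":0},{"x":5,"y":0,"z":0,"rx":0,"ry":0,"rz":0,"grip":0},{"x":4,"y":0,"z":0,"rx":0,"ry":0,"rz":0,"grip":0},{"x":3,"y":0,"z":0,"rx":0,"ry":0,"rz":0,"grip":0},{"x":0,"y":0,"z":0,"rx":0,"ry":0,"rz":0,"grip":0},{"x":0,"y":0,"z":0,"rx":0,"ry":0,"rz":0,"grip":0},{"x":0,"y":0,"z":0,"rx":0,"ry":0,"rz":0,"grip":0},{"x":0,"y":0,"z":0,"rx":0,"ry":0,"rz":0,"grip":0}]' &&
python3 -m creep '[{"x":3,"y":0,"z":0,"rx":0,"ry":0,"rz":0,"grip":0},{"x":4,"y":0,"z":0,"rx":0,"ry":0,"rz":0,"grip":0},{"x":4,"y":0,"z":0,"rx":0,"ry":0,"rz":0,"grip":0},{"x":4,"y":0,"z":0,"rx":0,"ry":0,"rz":0,"grip":0},{"x":4,"y":0,"z":0,"rx":0,"ry":0,"rz":0,"grip":0},{"x":3,"y":0,"z":0,"rx":0,"ry":0,"rz":0,"grip":0},{"x":3,"y":0,"z":0,"rx":0,"ry":0,"rz":0,"grip":0},{"x":0,"y":0,"z":0,"rx":0,"ry":0,"rz":0,"grip":0},{"x":0,"y":0,"z":0,"rx":0,"ry":0,"rz":0,"grip":0},{"x":0,"y":0,"z":0,"rx":0,"ry":0,"rz":0,"grip":0}]'
python3 - <<'E'
from h import *
s=ctrl.get_state();print(s['eef_pos'],s['contact_force'],s['wrist_torque'])
p=np.array(s['eef_pos']);R=Ro.from_quat(s['tcp_rot']).as_matrix();tip=p+R@[.22,0,-.02];print(tip,R[:,0],'line x at tip',.4441+.0856*tip[1])
a=optics.read_camera('side')
cv2.imwrite('pics/s6.png',cv2.resize(a['color'][190:300,210:330],(650,596),interpolation=cv2.INTER_CUBIC))
E
```

```text
time: 10.5
eef_pos: [0.4393, -0.059, 0.0609]
tcp_rot: [0.736, 0.677, 0.0, 0.0]
contact_force: [-0.1, 0.3, -1.5]
opening: 0.265
finger_force: 107.9
time: 11.33
eef_pos: [0.4414, -0.034, 0.0609]
tcp_rot: [0.736, 0.677, -0.0, 0.0]
contact_force: [0.7, -0.4, -1.2]
opening: 0.261
finger_force: 107.9
[ 0.44142943 -0.03398458  0.06085536] [ 0.72915518 -0.38937299 -1.19708765] [-0.10786925 -0.00284681 -0.03393773]
[0.45965868 0.185261   0.08083202] [ 8.28679293e-02  9.96560533e-01 -1.06082307e-04] line x at tip 0.4599583419273199
```

View pics/s6.png

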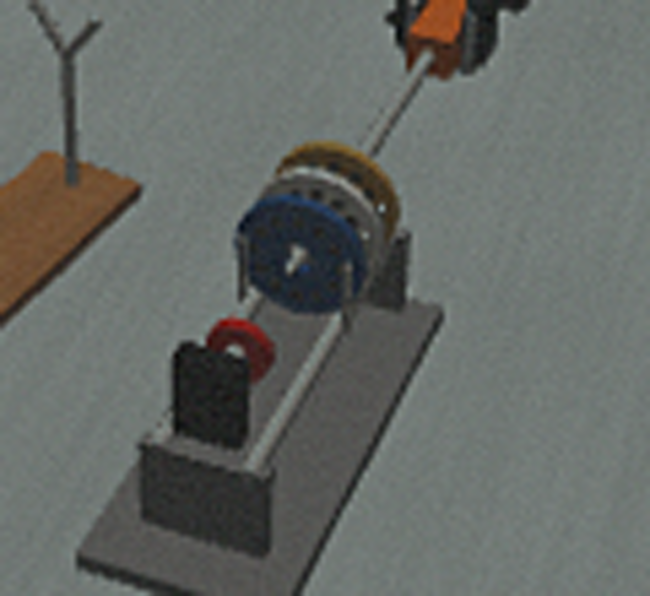

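Side crop: the tip now protrudes through the blue disc's hole at (300,258), so all three discs are threaded. Next I advance to the buffer with a force guard between typed calls.

```bash
cat > chk.py <<'E'
from plant import ctrl
import sys,numpy as np
s=ctrl.get_state();f=s['contact_force'];print('y %.4f'%s['eef_pos'][1],np.round(f,2));sys.exit(1 if f[1]<-1.8 else 0)
E
python3 -m creep '[{"x":3,"y":0,"z":0,"rx":0,"ry":0,"rz":0,"grip":0},{"x":4,"y":0,"z":0,"rx":0,"ry":0,"rz":0,"grip":0},{"x":4,"y":0,"z":0,"rx":0,"ry":0,"rz":0,"grip":0},{"x":4,"y":0,"z":0,"rx":0,"ry":0,"rz":0,"grip":0},{"x":3,"y":0,"z":0,"rx":0,"ry":0,"rz":0,"grip":0},{"x":3,"y":0,"z":0,"rx":0,"ry":0,"rz":0,"grip":0},{"x":1,"y":0,"z":0,"rx":0,"ry":0,"rz":0,"grip":0},{"x":0,"y":0,"z":0,"rx":0,"ry":0,"rz":0,"grip":0},{"x":0,"y":0,"z":0,"rx":0,"ry":0,"rz":0,"grip":0},{"x":0,"y":0,"z":0,"rx":0,"ry":0,"rz":0,"grip":0}]' >/dev/null && python3 chk.py &&
python3 -m creep '[{"x":1,"y":0,"z":0,"rx":0,"ry":0,"rz":0,"grip":0},{"x":1,"y":0,"z":0,"rx":0,"ry":0,"rz":0,"grip":0},{"x":1,"y":0,"z":0,"rx":0,"ry":0,"rz":0,"grip":0},{"x":1,"y":0,"z":0,"rx":0,"ry":0,"rz":0,"grip":0},{"x":0,"y":0,"z":0,"rx":0,"ry":0,"rz":0,"grip":0},{"x":0,"y":0,"z":0,"rx":0,"ry":0,"rz":0,"grip":0},{"x":0,"y":0,"z":0,"rx":0,"ry":0,"rz":0,"grip":0},{"x":0,"y":0,"z":0,"rx":0,"ry":0,"rz":0,"grip":0},{"x":0,"y":0,"z":0,"rx":0,"ry":0,"rz":0,"grip":0},{"x":0,"y":0,"z":0,"rx":0,"ry":0,"rz":0,"grip":0}]' >/dev/null && python3 chk.py &&
python3 -m creep '[{"x":1,"y":0,"z":0,"rx":0,"ry":0,"rz":0,"grip":0},{"x":1,"y":0,"z":0,"rx":0,"ry":0,"rz":0,"grip":0},{"x":1,"y":0,"z":0,"rx":0,"ry":0,"rz":0,"grip":0},{"x":1,"y":0,"z":0,"rx":0,"ry":0,"rz":0,"grip":0},{"x":0,"y":0,"z":0,"rx":0,"ry":0,"rz":0,"grip":0},{"x":0,"y":0,"z":0,"rx":0,"ry":0,"rz":0,"grip":0},{"x":0,"y":0,"z":0,"rx":0,"ry":0,"rz":0,"grip":0},{"x":0,"y":0,"z":0,"rx":0,"ry":0,"rz":0,"grip":0},{"x":0,"y":0,"z":0,"rx":0,"ry":0,"rz":0,"grip":0},{"x":0,"y":0,"z":0,"rx":0,"ry":0,"rz":0,"grip":0}]' >/dev/null && python3 chk.py &&
python3 -m creep '[{"x":1,"y":0,"z":0,"rx":0,"ry":0,"rz":0,"grip":0},{"x":1,"y":0,"z":0,"rx":0,"ry":0,"rz":0,"grip":0},{"x":1,"y":0,"z":0,"rx":0,"ry":0,"rz":0,"grip":0},{"x":1,"y":0,"z":0,"rx":0,"ry":0,"rz":0,"grip":0},{"x":0,"y":0,"z":0,"rx":0,"ry":0,"rz":0,"grip":0},{"x":0,"y":0,"z":0,"rx":0,"ry":0,"rz":0,"grip":0},{"x":0,"y":0,"z":0,"rx":0,"ry":0,"rz":0,"grip":0},{"x":0,"y":0,"z":0,"rx":0,"ry":0,"rz":0,"grip":0},{"x":0,"y":0,"z":0,"rx":0,"ry":0,"rz":0,"grip":0},{"x":0,"y":0,"z":0,"rx":0,"ry":0,"rz":0,"grip":0}]' >/dev/null && python3 chk.py
```

```text
y -0.0121 [ 0.07  0.24 -0.44]
y -0.0081 [ 0.46 -0.49 -1.1 ]
y -0.0041 [ 1.1  -0.09 -1.41]
y -0.0001 [-0.54 -0.39 -1.64]
```

```bash

python3 -m creep '[{"x":1,"y":0,"z":0,"rx":0,"ry":0,"rz":0,"grip":0},{"x":1,"y":0,"z":0,"rx":0,"ry":0,"rz":0,"grip":0},{"x":1,"y":0,"z":0,"rx":0,"ry":0,"rz":0,"grip":0},{"x":1,"y":0,"z":0,"rx":0,"ry":0,"rz":0,"grip":0},{"x":0,"y":0,"z":0,"rx":0,"ry":0,"rz":0,"grip":0},{"x":0,"y":0,"z":0,"rx":0,"ry":0,"rz":0,"grip":0},{"x":0,"y":0,"z":0,"rx":0,"ry":0,"rz":0,"grip":0},{"x":0,"y":0,"z":0,"rx":0,"ry":0,"rz":0,"grip":0},{"x":0,"y":0,"z":0,"rx":0,"ry":0,"rz":0,"grip":0},{"x":0,"y":0,"z":0,"rx":0,"ry":0,"rz":0,"grip":0}]' >/dev/null && python3 chk.py &&
python3 -m creep '[{"x":1,"y":0,"z":0,"rx":0,"ry":0,"rz":0,"grip":0},{"x":1,"y":0,"z":0,"rx":0,"ry":0,"rz":0,"grip":0},{"x":1,"y":0,"z":0,"rx":0,"ry":0,"rz":0,"grip":0},{"x":1,"y":0,"z":0,"rx":0,"ry":0,"rz":0,"grip":0},{"x":0,"y":0,"z":0,"rx":0,"ry":0,"rz":0,"grip":0},{"x":0,"y":0,"z":0,"rx":0,"ry":0,"rz":0,"grip":0},{"x":0,"y":0,"z":0,"rx":0,"ry":0,"rz":0,"grip":0},{"x":0,"y":0,"z":0,"rx":0,"ry":0,"rz":0,"grip":0},{"x":0,"y":0,"z":0,"rx":0,"ry":0,"rz":0,"grip":0},{"x":0,"y":0,"z":0,"rx":0,"ry":0,"rz":0,"grip":0}]' >/dev/null && python3 chk.py &&
python3 -m creep '[{"x":1,"y":0,"z":0,"rx":0,"ry":0,"rz":0,"grip":0},{"x":1,"y":0,"z":0,"rx":0,"ry":0,"rz":0,"grip":0},{"x":1,"y":0,"z":0,"rx":0,"ry":0,"rz":0,"grip":0},{"x":0,"y":0,"z":0,"rx":0,"ry":0,"rz":0,"grip":0},{"x":0,"y":0,"z":0,"rx":0,"ry":0,"rz":0,"grip":0},{"x":0,"y":0,"z":0,"rx":0,"ry":0,"rz":0,"grip":0},{"x":0,"y":0,"z":0,"rx":0,"ry":0,"rz":0,"grip":0},{"x":0,"y":0,"z":0,"rx":0,"ry":0,"rz":0,"grip":0},{"x":0,"y":0,"z":0,"rx":0,"ry":0,"rz":0,"grip":0},{"x":0,"y":0,"z":0,"rx":0,"ry":0,"rz":0,"grip":0}]' >/dev/null && python3 chk.py &&
python3 -m creep '[{"x":1,"y":0,"z":0,"rx":0,"ry":0,"rz":0,"grip":0},{"x":1,"y":0,"z":0,"rx":0,"ry":0,"rz":0,"grip":0},{"x":1,"y":0,"z":0,"rx":0,"ry":0,"rz":0,"grip":0},{"x":0,"y":0,"z":0,"rx":0,"ry":0,"rz":0,"grip":0},{"x":0,"y":0,"z":0,"rx":0,"ry":0,"rz":0,"grip":0},{"x":0,"y":0,"z":0,"rx":0,"ry":0,"rz":0,"grip":0},{"x":0,"y":0,"z":0,"rx":0,"ry":0,"rz":0,"grip":0},{"x":0,"y":0,"z":0,"rx":0,"ry":0,"rz":0,"grip":0},{"x":0,"y":0,"z":0,"rx":0,"ry":0,"rz":0,"grip":0},{"x":0,"y":0,"z":0,"rx":0,"ry":0,"rz":0,"grip":0}]' >/dev/null && python3 chk.py
```

```text
y 0.0039 [-0.84  0.53 -0.93]
y 0.0079 [-1.42 -0.42 -0.43]
y 0.0109 [-0.45  0.12 -1.81]
y 0.0138 [-0.02 -0.31 -0.98]
```

```bash

python3 -m creep '[{"x":1,"y":0,"z":0,"rx":0,"ry":0,"rz":0,"grip":0},{"x":1,"y":0,"z":0,"rx":0,"ry":0,"rz":0,"grip":0},{"x":1,"y":0,"z":0,"rx":0,"ry":0,"rz":0,"grip":0},{"x":0,"y":0,"z":0,"rx":0,"ry":0,"rz":0,"grip":0},{"x":0,"y":0,"z":0,"rx":0,"ry":0,"rz":0,"grip":0},{"x":0,"y":0,"z":0,"rx":0,"ry":0,"rz":0,"grip":0},{"x":0,"y":0,"z":0,"rx":0,"ry":0,"rz":0,"grip":0},{"x":0,"y":0,"z":0,"rx":0,"ry":0,"rz":0,"grip":0},{"x":0,"y":0,"z":0,"rx":0,"ry":0,"rz":0,"grip":0},{"x":0,"y":0,"z":0,"rx":0,"ry":0,"rz":0,"grip":0}]' >/dev/null && python3 chk.py &&
python3 -m creep '[{"x":1,"y":0,"z":0,"rx":0,"ry":0,"rz":0,"grip":0},{"x":1,"y":0,"z":0,"rx":0,"ry":0,"rz":0,"grip":0},{"x":1,"y":0,"z":0,"rx":0,"ry":0,"rz":0,"grip":0},{"x":0,"y":0,"z":0,"rx":0,"ry":0,"rz":0,"grip":0},{"x":0,"y":0,"z":0,"rx":0,"ry":0,"rz":0,"grip":0},{"x":0,"y":0,"z":0,"rx":0,"ry":0,"rz":0,"grip":0},{"x":0,"y":0,"z":0,"rx":0,"ry":0,"rz":0,"grip":0},{"x":0,"y":0,"z":0,"rx":0,"ry":0,"rz":0,"grip":0},{"x":0,"y":0,"z":0,"rx":0,"ry":0,"rz":0,"grip":0},{"x":0,"y":0,"z":0,"rx":0,"ry":0,"rz":0,"grip":0}]' >/dev/null && python3 chk.py &&
python3 -m creep '[{"x":1,"y":0,"z":0,"rx":0,"ry":0,"rz":0,"grip":0},{"x":1,"y":0,"z":0,"rx":0,"ry":0,"rz":0,"grip":0},{"x":1,"y":0,"z":0,"rx":0,"ry":0,"rz":0,"grip":0},{"x":0,"y":0,"z":0,"rx":0,"ry":0,"rz":0,"grip":0},{"x":0,"y":0,"z":0,"rx":0,"ry":0,"rz":0,"grip":0},{"x":0,"y":0,"z":0,"rx":0,"ry":0,"rz":0,"grip":0},{"x":0,"y":0,"z":0,"rx":0,"ry":0,"rz":0,"grip":0},{"x":0,"y":0,"z":0,"rx":0,"ry":0,"rz":0,"grip":0},{"x":0,"y":0,"z":0,"rx":0,"ry":0,"rz":0,"grip":0},{"x":0,"y":0,"z":0,"rx":0,"ry":0,"rz":0,"grip":0}]' >/dev/null && python3 chk.py
```

```text
y 0.0169 [-0.01 -0.08 -1.31]
y 0.0198 [ 0.84 -3.54 -0.65]
```

```bash

python3 -m creep '[{"x":1,"y":0,"z":0,"rx":0,"ry":0,"rz":0,"grip":0},{"x":0,"y":0,"z":0,"rx":0,"ry":0,"rz":0,"grip":0},{"x":0,"y":0,"z":0,"rx":0,"ry":0,"rz":0,"grip":0},{"x":0,"y":0,"z":0,"rx":0,"ry":0,"rz":0,"grip":0},{"x":0,"y":0,"z":0,"rx":0,"ry":0,"rz":0,"grip":0},{"x":0,"y":0,"z":0,"rx":0,"ry":0,"rz":0,"grip":0},{"x":0,"y":0,"z":0,"rx":0,"ry":0,"rz":0,"grip":0},{"x":0,"y":0,"z":0,"rx":0,"ry":0,"rz":0,"grip":0},{"x":0,"y":0,"z":0,"rx":0,"ry":0,"rz":0,"grip":0},{"x":0,"y":0,"z":0,"rx":0,"ry":0,"rz":0,"grip":0}]' >/dev/null; python3 chk.py
python3 - <<'E'
from h import *
c=dict(np.load('w4.npz'))
for p in [(286,91),(332,96),(309,94)]:print('tip',onz(c,p,.115).round(4))
m=mask(c,(5,80,40),(20,255,255),(270,60,330,215));r=rect(m)
m2=mask(c,(5,80,40),(20,255,255),(270,60,330,185))
cs,_=cv2.findContours(m,cv2.RETR_EXTERNAL,cv2.CHAIN_APPROX_NONE);k=cv2.approxPolyDP(max(cs,key=cv2.contourArea),4,True)[:,0]
for p in k:print(p,onz(c,p,.01).round(4)[:2])
b=dict(np.load('t5.npz'))
m=mask(b,(5,80,50),(20,255,255),(205,150,265,190));r=rect(m);print(r)
P=np.array([onz(b,p,.01)[:2] for p in cv2.boxPoints(r)]);print(P.round(4).tolist(),P.mean(0))
E
```

```text
y 0.0208 [-0.33 -4.49 -0.18]
tip [0.6168 0.1712 0.115 ]
tip [0.6523 0.1648 0.115 ]
tip [0.6345 0.1676 0.115 ]
[270  75] [0.6103 0.1937]
[270 214] [0.5998 0.0326]
[286 214] [0.6195 0.0311]
[287 207] [0.6212 0.0401]
[299 207] [0.6359 0.039 ]
[318  98] [0.6621 0.1655]
[292  99] [0.6332 0.1666]
[281  88] [0.6216 0.1792]
[286  84] [0.6273 0.183 ]
[320  90] [0.6646 0.1738]
[321  83] [0.6658 0.1811]
((234.98800659179688, 171.3159942626953), (40.33866882324219, 15.473592758178711), 10.30484676361084)
[[0.6099, 0.1945], [0.6651, 0.1832], [0.6347, 0.0399], [0.5796, 0.0514]] [0.62233249 0.11723385]
```

The buffer gave at 3.5 N, rising to 4.5 N after 1 mm more, which matches the spring. I back off 6 mm and lift.

```bash

python3 -m creep '[{"x":-2,"y":0,"z":0,"rx":0,"ry":0,"rz":0,"grip":0},{"x":-2,"y":0,"z":0,"rx":0,"ry":0,"rz":0,"grip":0},{"x":-2,"y":0,"z":0,"rx":0,"ry":0,"rz":0,"grip":0},{"x":0,"y":0,"z":-1,"rx":0,"ry":0,"rz":0,"grip":0},{"x":0,"y":0,"z":-2,"rx":0,"ry":0,"rz":0,"grip":0},{"x":0,"y":0,"z":-3,"rx":0,"ry":0,"rz":0,"grip":0},{"x":0,"y":0,"z":-4,"rx":0,"ry":0,"rz":0,"grip":0},{"x":0,"y":0,"z":-5,"rx":0,"ry":0,"rz":0,"grip":0},{"x":0,"y":0,"z":-6,"rx":0,"ry":0,"rz":0,"grip":0},{"x":0,"y":0,"z":-6,"rx":0,"ry":0,"rz":0,"grip":0}]' 120 &&
python3 -m creep '[{"x":0,"y":0,"z":-7,"rx":0,"ry":0,"rz":0,"grip":0},{"x":0,"y":0,"z":-9,"rx":0,"ry":0,"rz":0,"grip":0},{"x":0,"y":0,"z":-11,"rx":0,"ry":0,"rz":0,"grip":0},{"x":0,"y":0,"z":-13,"rx":0,"ry":0,"rz":0,"grip":0},{"x":0,"y":0,"z":-13,"rx":0,"ry":0,"rz":0,"grip":0},{"x":0,"y":0,"z":-13,"rx":0,"ry":0,"rz":0,"grip":0},{"x":0,"y":0,"z":-11,"rx":0,"ry":0,"rz":0,"grip":0},{"x":0,"y":0,"z":-9,"rx":0,"ry":0,"rz":0,"grip":0},{"x":0,"y":0,"z":-5,"rx":0,"ry":0,"rz":0,"grip":0},{"x":0,"y":0,"z":-2,"rx":0,"ry":0,"rz":0,"grip":0}]'
python3 - <<'E'
from h import *
s=ctrl.get_state();print(s['eef_pos'],s['tcp_rot'],s['contact_force'],s['wrist_torque'])
a=optics.read_camera('side');w=optics.read_camera('wrist');np.savez('s7.npz',**a)
p=np.array(s['eef_pos']);R=Ro.from_quat(s['tcp_rot']).as_matrix()
for k in (0,80,102,124,190):print(k,proj(a,p+R@[.03+k/1000,0,-.02]).round(1))
x=cv2.resize(a['color'][130:260,200:340],(560,520),interpolation=cv2.INTER_CUBIC)
cv2.imwrite('pics/s7.png',x)
E
```

```text
time: 21.38
eef_pos: [0.4455, 0.0149, 0.0885]
tcp_rot: [0.736, 0.677, 0.0, 0.0]
contact_force: [0.0, 0.1, -2.5]
opening: 0.261
finger_force: 117.7
time: 22.22
eef_pos: [0.4459, 0.0148, 0.182]
tcp_rot: [0.736, 0.677, 0.001, 0.001]
contact_force: [0.2, 0.1, -1.8]
opening: 0.26
finger_force: 117.7
[0.44592298 0.01478449 0.18204585] [7.35868748e-01 6.77123571e-01 5.48137275e-04 7.45433844e-04] [ 0.18934054  0.14982452 -1.82545372] [-0.19537877  0.02789317  0.01057775]
0 [285.1 167.2]
80 [273.9 181.9]
102 [270.5 186.4]
124 [266.9 191. ]
190 [255.3 206.1]
```

View pics/s7.png

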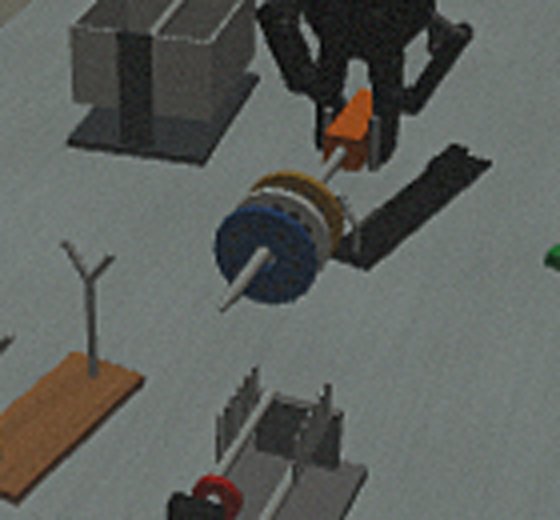

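All three discs hang on the rod, with the tip at crop (222,307) as predicted. I carry it over the small wooden stand and align it to heading 78°.

```bash

python3 -m creep '[{"x":-1,"y":5,"z":0,"rx":0,"ry":0,"rz":0,"grip":0},{"x":-1,"y":11,"z":0,"rx":0,"ry":0,"rz":0,"grip":0},{"x":-2,"y":18,"z":0,"rx":0,"ry":0,"rz":0,"grip":0},{"x":-2,"y":22,"z":0,"rx":0,"ry":0,"rz":0,"grip":0},{"x":-2,"y":23,"z":0,"rx":0,"ry":0,"rz":0,"grip":0},{"x":-2,"y":23,"z":0,"rx":0,"ry":0,"rz":0,"grip":0},{"x":-2,"y":21,"z":0,"rx":0,"ry":0,"rz":0,"grip":0},{"x":-1,"y":15,"z":0,"rx":0,"ry":0,"rz":0,"grip":0},{"x":-1,"y":9,"z":0,"rx":0,"ry":0,"rz":0,"grip":0},{"x":-1,"y":4,"z":0,"rx":0,"ry":0,"rz":0,"grip":0}]' &&
python3 -m creep '[{"x":0,"y":0,"z":0,"rx":0,"ry":0,"rz":0.3,"grip":0},{"x":0,"y":0,"z":0,"rx":0,"ry":0,"rz":0.8,"grip":0},{"x":0,"y":0,"z":0,"rx":0,"ry":0,"rz":1.3,"grip":0},{"x":0,"y":0,"z":0,"rx":0,"ry":0,"rz":1.5,"grip":0},{"x":0,"y":0,"z":0,"rx":0,"ry":0,"rz":1.5,"grip":0},{"x":0,"y":0,"z":0,"rx":0,"ry":0,"rz":1.0,"grip":0},{"x":0,"y":0,"z":0,"rx":0,"ry":0,"rz":0.6,"grip":0},{"x":0,"y":0,"z":0,"rx":0,"ry":0,"rz":0.2,"grip":0},{"x":0,"y":0,"z":0,"rx":0,"ry":0,"rz":0,"grip":0},{"x":0,"y":0,"z":0,"rx":0,"ry":0,"rz":0,"grip":0}]'
python3 - <<'E'
from h import *
s=ctrl.get_state();p=np.array(s['eef_pos']);R=Ro.from_quat(s['tcp_rot']).as_matrix()
print(p,R[:,0],R[:,2],s['contact_force'],s['wrist_torque'])
h=np.deg2rad(78);a=np.array([np.cos(h),np.sin(h)]);l=np.array([a[1],-a[0]]);C=np.array([.6225,.1165])
for k in(47,102,157):q=(p+R@[.03+k/1000,0,-.02])[:2]-C;print(k,'along',q@a,'lat',q@l)
E
```

```text
time: 23.15
eef_pos: [0.5954, -0.0129, 0.1795]
tcp_rot: [0.736, 0.677, -0.001, -0.001]
contact_force: [-0.6, -1.0, -2.2]
opening: 0.261
finger_force: 117.8
time: 23.98
eef_pos: [0.5946, -0.0126, 0.1809]
tcp_rot: [0.777, 0.63, -0.0, 0.0]
contact_force: [-0.7, 0.3, -2.0]
opening: 0.263
finger_force: 117.7
[ 0.59455492 -0.01258418  0.18087513] [ 2.07145478e-01  9.78310150e-01 -2.97527131e-05] [ 3.05446248e-06 -3.10590984e-05 -1.00000000e+00] [-0.65893054  0.25275797 -2.0338939 ] [-0.22700368  0.00095707  0.00293984]
47 along -0.05507291822292289 lat -0.0005568079798731231
102 along -7.293511863892772e-05 lat -0.0005998875652498304
157 along 0.05492704798564503 lat -0.0006429671506265368
```

```bash

python3 -m creep '[{"x":0,"y":0.3,"z":4,"rx":0,"ry":0,"rz":0,"grip":0},{"x":0,"y":0.3,"z":8,"rx":0,"ry":0,"rz":0,"grip":0},{"x":0,"y":0,"z":12,"rx":0,"ry":0,"rz":0,"grip":0},{"x":0,"y":0,"z":14,"rx":0,"ry":0,"rz":0,"grip":0},{"x":0,"y":0,"z":14,"rx":0,"ry":0,"rz":0,"grip":0},{"x":0,"y":0,"z":14,"rx":0,"ry":0,"rz":0,"grip":0},{"x":0,"y":0,"z":12,"rx":0,"ry":0,"rz":0,"grip":0},{"x":0,"y":0,"z":7,"rx":0,"ry":0,"rz":0,"grip":0},{"x":0,"y":0,"z":3,"rx":0,"ry":0,"rz":0,"grip":0},{"x":0,"y":0,"z":0,"rx":0,"ry":0,"rz":0,"grip":0}]' &&
python3 -m creep '[{"x":0,"y":0,"z":2,"rx":0,"ry":0,"rz":0,"grip":0},{"x":0,"y":0,"z":2,"rx":0,"ry":0,"rz":0,"grip":0},{"x":0,"y":0,"z":1,"rx":0,"ry":0,"rz":0,"grip":0},{"x":0,"y":0,"z":1,"rx":0,"ry":0,"rz":0,"grip":0},{"x":0,"y":0,"z":1,"rx":0,"ry":0,"rz":0,"grip":0},{"x":0,"y":0,"z":0,"rx":0,"ry":0,"rz":0,"grip":0},{"x":0,"y":0,"z":0,"rx":0,"ry":0,"rz":0,"grip":0},{"x":0,"y":0,"z":0,"rx":0,"ry":0,"rz":0,"grip":0},{"x":0,"y":0,"z":0,"rx":0,"ry":0,"rz":0,"grip":0},{"x":0,"y":0,"z":0,"rx":0,"ry":0,"rz":0,"grip":0}]'
python3 - <<'E'
from h import *
s=ctrl.get_state();p=np.array(s['eef_pos']);R=Ro.from_quat(s['tcp_rot']).as_matrix()
print(p,s['contact_force'],s['wrist_torque'])
a=optics.read_camera('side');t=optics.read_camera('top')
for k in (-30,47,157,190):
  X=p+R@[.03+k/1000,0,-.02];print(k,proj(a,X).round(1))
def two(im,box):return cv2.resize(im[box[1]:box[3],box[0]:box[2]],None,fx=4,fy=4,interpolation=cv2.INTER_CUBIC)
cv2.imwrite('pics/s8.png',two(a['color'],(160,140,300,270)))
E
```

```text
time: 24.82
eef_pos: [0.5946, -0.0126, 0.0916]
tcp_rot: [0.777, 0.63, -0.001, -0.001]
contact_force: [-0.5, 0.3, -1.6]
opening: 0.267
finger_force: 117.8
time: 25.65
eef_pos: [0.5953, -0.0128, 0.0859]
tcp_rot: [0.777, 0.63, 0.0, 0.0]
contact_force: [-0.1, -0.8, -1.9]
opening: 0.26
finger_force: 117.8
[ 0.59532481 -0.01276212  0.08592534] [-0.13561261 -0.75076554 -1.89918284] [-0.2461011   0.11054389  0.05268298]
-30 [237.3 181.2]
47 [221.8 193.4]
157 [196.3 213.5]
190 [187.8 220.3]
```

View pics/s8.png

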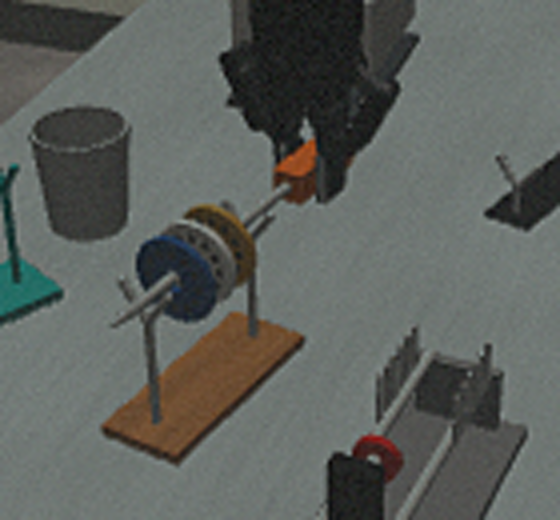

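The shaft lies in both V forks, at crop (150,310) and (255,225), with the three discs between them. I lower the last ~6 mm by feel.

```bash

python3 -m creep '[{"x":0,"y":0,"z":1,"rx":0,"ry":0,"rz":0,"grip":0},{"x":0,"y":0,"z":1,"rx":0,"ry":0,"rz":0,"grip":0},{"x":0,"y":0,"z":1,"rx":0,"ry":0,"rz":0,"grip":0},{"x":0,"y":0,"z":1,"rx":0,"ry":0,"rz":0,"grip":0},{"x":0,"y":0,"z":0,"rx":0,"ry":0,"rz":0,"grip":0},{"x":0,"y":0,"z":0,"rx":0,"ry":0,"rz":0,"grip":0},{"x":0,"y":0,"z":0,"rx":0,"ry":0,"rz":0,"grip":0},{"x":0,"y":0,"z":0,"rx":0,"ry":0,"rz":0,"grip":0},{"x":0,"y":0,"z":0,"rx":0,"ry":0,"rz":0,"grip":0},{"x":0,"y":0,"z":0,"rx":0,"ry":0,"rz":0,"grip":0}]'
python3 -m creep '[{"x":0,"y":0,"z":1,"rx":0,"ry":0,"rz":0,"grip":0},{"x":0,"y":0,"z":0,"rx":0,"ry":0,"rz":0,"grip":0},{"x":0,"y":0,"z":0,"rx":0,"ry":0,"rz":0,"grip":0},{"x":0,"y":0,"z":0,"rx":0,"ry":0,"rz":0,"grip":0},{"x":0,"y":0,"z":0,"rx":0,"ry":0,"rz":0,"grip":0},{"x":0,"y":0,"z":0,"rx":0,"ry":0,"rz":0,"grip":0},{"x":0,"y":0,"z":0,"rx":0,"ry":0,"rz":0,"grip":0},{"x":0,"y":0,"z":0,"rx":0,"ry":0,"rz":0,"grip":0},{"x":0,"y":0,"z":0,"rx":0,"ry":0,"rz":0,"grip":0},{"x":0,"y":0,"z":0,"rx":0,"ry":0,"rz":0,"grip":0}]'
python3 -c "
from plant import ctrl
s=ctrl.get_state();print(s['contact_force'],s['wrist_torque'])"
```

```text
time: 26.58
eef_pos: [0.5953, -0.0127, 0.0819]
tcp_rot: [0.777, 0.63, 0.0, 0.0]
contact_force: [0.3, 0.4, -2.7]
opening: 0.261
finger_force: 117.8
time: 27.42
eef_pos: [0.5952, -0.0127, 0.0808]
tcp_rot: [0.777, 0.63, -0.0, -0.0]
contact_force: [0.1, -0.4, -1.0]
opening: 0.261
finger_force: 117.8
[ 0.07646276 -0.37959935 -0.97579821] [-0.09302311  0.04772168  0.07803852]
```

```bash

python3 -m creep '[{"x":0,"y":0,"z":0.8,"rx":0,"ry":0,"rz":0,"grip":0},{"x":0,"y":0,"z":0,"rx":0,"ry":0,"rz":0,"grip":0},{"x":0,"y":0,"z":0,"rx":0,"ry":0,"rz":0,"grip":0},{"x":0,"y":0,"z":0,"rx":0,"ry":0,"rz":0,"grip":0},{"x":0,"y":0,"z":0,"rx":0,"ry":0,"rz":0,"grip":0},{"x":0,"y":0,"z":0,"rx":0,"ry":0,"rz":0,"grip":0},{"x":0,"y":0,"z":0,"rx":0,"ry":0,"rz":0,"grip":0},{"x":0,"y":0,"z":0,"rx":0,"ry":0,"rz":0,"grip":0},{"x":0,"y":0,"z":0,"rx":0,"ry":0,"rz":0,"grip":0},{"x":0,"y":0,"z":0,"rx":0,"ry":0,"rz":0,"grip":0}]'
python3 -c "
from plant import ctrl
s=ctrl.get_state();print(s['contact_force'],s['wrist_torque'])"
```

```text
time: 28.25
eef_pos: [0.5953, -0.0127, 0.0801]
tcp_rot: [0.777, 0.63, 0.0, -0.0]
contact_force: [-0.7, 0.4, -0.7]
opening: 0.26
finger_force: 117.9
[-0.74755944  0.38019113 -0.69806637] [0.08380877 0.07272173 0.13673774]
```

```bash

python3 -m creep '[{"x":0,"y":0,"z":0,"rx":0,"ry":0,"rz":0,"grip":0},{"x":0,"y":0,"z":0,"rx":0,"ry":0,"rz":0,"grip":0},{"x":0,"y":0,"z":0,"rx":0,"ry":0,"rz":0,"grip":0},{"x":0,"y":0,"z":0,"rx":0,"ry":0,"rz":0,"grip":0.3},{"x":0,"y":0,"z":0,"rx":0,"ry":0,"rz":0,"grip":0.4},{"x":0,"y":0,"z":0,"rx":0,"ry":0,"rz":0,"grip":0.6},{"x":0,"y":0,"z":0,"rx":0,"ry":0,"rz":0,"grip":0.8},{"x":0,"y":0,"z":0,"rx":0,"ry":0,"rz":0,"grip":0.8},{"x":0,"y":0,"z":0,"rx":0,"ry":0,"rz":0,"grip":0.8},{"x":0,"y":0,"z":0,"rx":0,"ry":0,"rz":0,"grip":0.8}]' 20 &&
python3 -m creep '[{"x":0,"y":0,"z":0,"rx":0,"ry":0,"rz":0,"grip":0.8},{"x":0,"y":0,"z":-5,"rx":0,"ry":0,"rz":0,"grip":0.8},{"x":0,"y":0,"z":-10,"rx":0,"ry":0,"rz":0,"grip":0.8},{"x":0,"y":0,"z":-20,"rx":0,"ry":0,"rz":0,"grip":0.8},{"x":0,"y":0,"z":-20,"rx":0,"ry":0,"rz":0,"grip":0.8},{"x":0,"y":0,"z":-30,"rx":0,"ry":0,"rz":0,"grip":0.8},{"x":0,"y":0,"z":-30,"rx":0,"ry":0,"rz":0,"grip":0.8},{"x":0,"y":0,"z":-20,"rx":0,"ry":0,"rz":0,"grip":0.8},{"x":0,"y":0,"z":-10,"rx":0,"ry":0,"rz":0,"grip":0.8},{"x":0,"y":0,"z":0,"rx":0,"ry":0,"rz":0,"grip":0.8}]'
python3 - <<'E'
from h import *
a=optics.read_camera('side');w=optics.read_camera('wrist')
m=mask(w,(5,150,60),(20,255,255));m=cv2.morphologyEx(m,cv2.MORPH_OPEN,np.ones((3,3)))
r=[cv2.minAreaRect(k) for k in cv2.findContours(m,0,1)[0] if cv2.contourArea(k)>300];print('wrist orange',r)
for q in r:print(np.array([onz(w,p,.112)[:2] for p in cv2.boxPoints(q)]).round(4).tolist())
b=(160,140,260,240)
for n,lo,hi in [('blue',(100,80,40),(130,255,255)),('brass',(14,80,60),(28,255,255)),('orange',(4,170,90),(12,255,255))]:
  m=mask(a,lo,hi,(185,165,245,225))
  if m.any():print(n,cen(m))
for k in (-35,80,102,124):print(k,proj(a,np.array([.5953,-.0127,.1])+np.array([.207,.978,0])*(.03+k/1000)).round(1))
E
```

```text
time: 29.08
eef_pos: [0.5953, -0.0127, 0.08]
tcp_rot: [0.777, 0.63, 0.0, 0.0]
contact_force: [-0.3, 0.8, -1.0]
opening: 0.798
finger_force: 0.0
time: 29.92
eef_pos: [0.597, -0.013, 0.2294]
tcp_rot: [0.777, 0.63, 0.002, 0.003]
contact_force: [1.5, -0.0, 0.4]
opening: 0.8
finger_force: 0.0
wrist orange [((255.0, 187.0), (76.0, 26.0), 90.0), ((270.5, 72.5), (33.0, 19.0), 90.0), ((254.75192260742188, 59.9050407409668), (68.08638000488281, 58.848228454589844), 1.1457629203796387)]
[[0.5906, 0.0194], [0.6125, 0.0147], [0.5987, -0.0539], [0.5753, -0.049]]
[[0.6217, 0.0885], [0.6365, 0.0854], [0.6318, 0.0608], [0.6166, 0.0641]]
[[0.584, 0.0712], [0.5952, 0.1135], [0.647, 0.1015], [0.6382, 0.0587]]
blue (array([205.00877193, 209.84210526]), 114)
brass (array([220.28148148, 210.37777778]), 135)
orange (array([237.47058824, 180.02352941]), 85)
-35 [238.3 182.3]
80 [214.7 201. ]
102 [209.7 205. ]
124 [204.6 209.1]
```

The handle rests where expected (70×23 mm, level and in line), the blue disc is at its predicted place, and the gripper is clear above. I hand in.

```bash
python3 -c "
from plant import sign_off
print(sign_off())"
```

```text
the job is handed in; nothing more can be done
None
```

The job is handed in after about 30 s of the 62 s allowed: the rod went through all three discs, the buffer was felt giving at about 4.5 N, and the rod now lies across both forks of the small wooden stand with the discs between them and the gripper clear; after release I checked this by camera measurements only, and for the discs only the blue one gave a clean reading.

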